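# Hover the test-chamber cover over its screw holes

## Robot

A 6-joint arm with a two-finger parallel gripper is mounted at the origin on the work surface. World frame = base frame: x ahead of the robot, y to its left, z up, the work surface at z = 0. Lengths are in m, angles in rad, forces in N, time in s.
With the tool pointing down it reaches from about 0.35 to 0.975 m from the base axis. Payload 4.9 kg.
Tool frame: the origin (TCP) lies at the very end of the fingers, on their centre line; the grasp point (between the pads) lies 19 mm behind it; x points along the fingers, y is the direction in which the jaws open and shut, and the axes are right-handed (so a half turn about x gives the same grasp; the last joint's range is limited). The gripper opens to 85 mm and grips with 20 to 120 N. Pads are 22 mm wide; open, the fingers measure 114 mm over their backs; the gripper's body (76 mm by 85 mm) begins 54 mm behind the grasp point. The pads swing forward as they close: fully open they stand 13 mm farther back than shut.
Start: joints at [-1.321, 0.053, 1.613, -0, 1.476, -0.119], TCP at [0.225, -0.583, 0.231] pointing down, gripper open.
Joint ranges: [-3.01, 3.01], [-1.01, 2.22], [0.06, 2.58], [-1.02, 4.17], [0.09, 2.62], [-3.14, 3.14]. Speed limits (rad/s): [2.57, 2.57, 3.14, 3.14, 3.14, 3.14].

## Interface

Orientations are given as a unit quaternion [w, x, y, z].
In Python, from plant import manip gives the robot as it stands.
- The arm moves only by the tool play_rows, never from a script. Its argument "plan" is a list of rows, each a list of 5 numbers: the shift along the tool's x, y, z in mm, then the turn about the tool's x in rad, then the closure, from -1 (fully open) to 1 (shut). A call has 1 to 8 rows; each row is the pose to reach, as a shift and turn from the pose commanded when the call began, along the tool's axes at that moment; what a row does not reach only later rows make up. A row lasts 1/8 s, in which the tool goes at most 62.5 mm and 10.7 degrees, less where a joint would pass 70% of its speed; a pose out of reach is approached as far as the arm can. A call with a gripper value outside its range is refused whole. The fingers move at their own pace and stop on an object; the grip force is fixed at half the most. Time passes only in rows, so rows that repeat a pose let the fingers close. It gives the time, the measured TCP pose, the force and the opening at its end, in the units of the state.
- manip.state(): the state, without advancing time (a new reading comes with each control period).
- manip.grab_frame(name): name is "scene" or "top"; returns a dict with "img" (420x560x3 uint8, red, green, blue), "range_z" (420x560 float32, m along the optical axis (not along the pixel's ray), 0 where there is no reading), "fx", "fy", "cx", "cy" (pixels), "k1" (the pictures are not rectified: a ray, as slopes to the right and down, at radius r is drawn at 1 + k1 r^2 times it, then the intrinsics apply), "origin" and "rotation" of the camera in the world. Camera axes: x right, y up, looking along -z (the intrinsics and any distortion apply to the point x, -y, -z); pixel columns grow to the right and rows downward; lengths in m; the calibration is good to about 2 mm. A picture is of the moment at which its call begins.
- manip.job_done(): hands the job in, once; it reports no verdict.
The state is a dict: "time": time; "joint_pos": joint angles; "joint_vel": joint speeds; "joint_efforts": joint torques, N m; "tool_pos": TCP position; "tool_rot": TCP orientation; "contact_force": force on the tool from outside, world axes, zero at the start; "ft_torque": the same for the moment, N m; "gripper_width": opening from 0.0 (shut) to 1.0 (fully open).
Only numpy, scipy, OpenCV 4.12 (cv2) and the standard library are available. Lean on these libraries where they do the work, as an engineer would, in place of code of your own. Each camera call takes 0.05 s, during which the arm holds its last target. There are 200 camera calls.

## Task

Take the three-hole cover by its handle, turn it so that its holes line up with the chamber's three threaded holes, and lower it gently until you feel it touch the sprung seal. Then raise it about 15 mm off the seal and finish while still holding it there, still and level, every threaded hole fully in view straight down through its cover hole, ready for the screws; do not let go. Leave the four-hole cover and everything else on the bench where it is.

Things in the scene. Friction and masses are not known exactly. Their poses are not given: they have to be found in the camera images.
- cover: The three-hole cover, which fits the chamber: aluminium plate 120 (x) x 96 (y) x 6 (z) mm lying on the bench, a black bridge handle in its middle. 0.2 to 0.4 kg, balanced at its middle. Origin: centre of the underside, z up. Three 15 mm through holes in a triangle: two at its +x end (x +47, y +-34 mm), one at its -x end (x -47, y 0).
- handle (a point): Middle of the three-hole cover's handle, 37 mm above the plate's underside: a black bar 64 mm long along the plate's x, 14 mm thick along y, from 28 to 46 mm above the underside, on two posts near its ends. Grip it across its thickness.
- cover4: The four-hole cover, which does not fit (leave it): otherwise the same plate and handle, but with four 15 mm holes at x +-47, y +-34 mm. The two covers change places from start to start. Origin: centre of the underside.
- chamber: Leak-test chamber, fixed: aluminium block 140 (x) x 116 (y) mm on a black plinth 150 x 126 mm. Its flat top is 65 mm above this origin, which is 0 to 20 mm above the bench (varies). Three 8 mm threaded holes in the top, in the same triangle as the cover's. z up. A brass connector sticks 47 mm out of its +y side, 22 to 38 mm above the origin.
- seal (a point): Centre of the chamber's black sprung seal frame, 52 x 52 mm, at the height of its free top: 5 mm proud of the chamber's flat top, 70 mm above the chamber's origin (the point does not move when the seal is pressed). It starts to give at about 1 N, then 1 mm per 1.2 N, and bottoms after 5 mm (about 7 N).
- hole0 (a point): Centre of the cover's hole at x +47, y +34 mm of cover, at its underside; belongs over thread0
- thread0 (a point): Mouth of the chamber's threaded hole at x +47, y +34 mm of chamber, in its flat top (65 mm above the origin)
- hole1 (a point): Centre of the cover's hole at x +47, y -34 mm of cover, at its underside; belongs over thread1
- thread1 (a point): Mouth of the chamber's threaded hole at x +47, y -34 mm of chamber, in its flat top (65 mm above the origin)
- hole2 (a point): Centre of the cover's hole at x -47, y 0 mm of cover, at its underside; belongs over thread2
- thread2 (a point): Mouth of the chamber's threaded hole at x -47, y 0 mm of chamber, in its flat top (65 mm above the origin)
- dish: glass dish, 76 mm across and 16 mm high, with three thumbscrews lying in it (up to 28 mm high); bystander; origin: centre of the underside
- jar: small jar, 44 mm across, 50 mm high; bystander; origin: centre of the underside
- screwdriver: screwdriver, 180 mm long, lying on the bench; bystander; origin: near its middle
- weight: brass calibration weight, upright cylinder 36 mm across, 40 mm high; bystander; origin: centre of the underside
- beaker: glass beaker, 72 mm across, 95 mm high, at the back; bystander; origin: centre of the underside
Not all that is in view belongs to the job. Leave any pink or purple look-alike of the cover alone.

How it is judged:
By the outcome, as a careful person would: the job done as asked, in the order asked, and still so for the second after the job is handed in, while the arm keeps its last pose, push and grip.
It also fails if it takes over 48 s, if anything falls off the work surface, if the arm or the gripper's body presses on something with over 40 N, if the wrist force passes 120 N, or if a joint passes its speed limit or range.

## Working session

There is one attempt and no reset: what is moved stays moved. The work goes in short steps, Python scripts to look and compute and a tool call to move; the robot and the scene stay as the last step left them, time stands still between calls to the robot, and variables do not carry over. Pictures are saved under pics/ and viewed, about 8 in all and at most 12, crops included, and the job is handed in when it is done.

Besides the shell and the picture viewer there is one more tool, called in YAML: its name, and indented under it one key for each argument. play_rows: Moves the arm, as the interface text tells. Its arguments: {"type":"object","properties":{"plan":{"type":"array"}},"required":["plan"]}

```bash
mkdir -p pics; ls; cat > h.py <<'E'
import numpy as np, cv2
from plant import manip
def grab(n,save=None):
    f=manip.grab_frame(n)
    if save: cv2.imwrite('pics/'+save,f['img'][:,:,::-1])
    return f
def slopes(f,uv):
    uv=np.atleast_2d(uv).astype(float)
    K=np.array([[f['fx'],0,f['cx']],[0,f['fy'],f['cy']],[0,0,1]])
    return cv2.undistortPoints(uv.reshape(-1,1,2),K,np.array([f['k1'],0,0,0.])).reshape(-1,2)
def rays(f,uv):
    s=slopes(f,uv); d=np.c_[s[:,0],-s[:,1],-np.ones(len(s))]
    return d@np.array(f['rotation']).T
def onplane(f,uv,z):
    d=rays(f,uv); o=np.array(f['origin']); return o+d*((z-o[2])/d[:,2])[:,None]
def cloud(f):
    h,w=f['range_z'].shape; u,v=np.meshgrid(np.arange(w),np.arange(h))
    d=rays(f,np.c_[u.ravel(),v.ravel()]); return (np.array(f['origin'])+d*f['range_z'].reshape(-1,1)).reshape(h,w,3)
E
python3 - <<'E'
from h import *
for n in ('top','scene'):
    f=grab(n,n+'0.png'); print(n,f['fx'],f['cx'],f['cy'],f['k1'],f['origin'],np.round(f['rotation'],3).tolist())
print(manip.state())
E
```

```text
pics
top 398.4964799956105 277.85230210121216 212.57835968813487 -0.030993252436612013 [ 0.27577342 -0.01106983  1.0784627 ] [-0.695, -0.08, 0.078, 0.71]
scene 470.7777455232391 279.7383956720012 209.27321395015304 -0.056870995668143486 [1.0517564  0.70484557 0.69796508] [0.286, 0.152, 0.439, 0.838]
{'time': 0.1, 'joint_pos': array([-1.32099397e+00,  5.33230760e-02,  1.61420198e+00, -2.73485263e-05,
        1.47602746e+00, -1.18948479e-01]), 'joint_vel': array([ 0.00083836, -0.00173416, -0.00382224,  0.00129158,  0.00173198,
        0.00065708]), 'joint_efforts': array([ 1.49976018e-03, -3.94903457e+01, -3.71363211e+01, -2.96216035e-05,
        3.88654575e-03,  1.82137654e-06]), 'tool_pos': array([ 0.22515754, -0.58240006,  0.23013894]), 'tool_rot': array([-0.12894575, -0.69506658, -0.13032736,  0.6951764 ]), 'contact_force': array([-0.13715089, -0.11603718,  0.36836929]), 'ft_torque': array([ 0.03040816, -0.02033117, -0.01452128]), 'gripper_width': 1.0035784965176764}
```

View pics/top0.png

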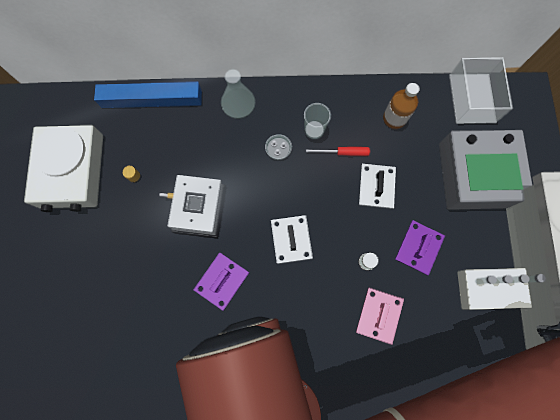

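View pics/scene0.png

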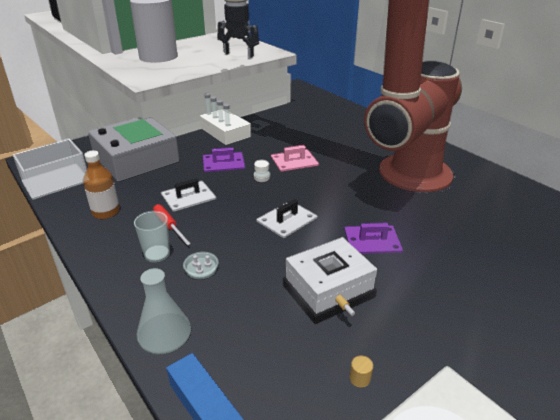

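The top view shows the chamber at about (195,204) with its connector to the left, white covers at (377,185) and (292,239), and pink or purple decoys at (220,281), (420,247) and (381,315). I'll enlarge the chamber and both white covers, and find their holes.

```bash
cat >> h.py <<'E'
def blobs(f,box,thr,amin,amax,lo=True):
    u0,v0,u1,v1=box; S=6
    g=cv2.cvtColor(f['img'][v0:v1,u0:u1],cv2.COLOR_RGB2GRAY)
    G=cv2.resize(g,None,fx=S,fy=S,interpolation=cv2.INTER_CUBIC)
    m=(G<thr).astype(np.uint8)
    n,l,st,c=cv2.connectedComponentsWithStats(m)
    return [(round((c[i][0]+.5)/S-.5+u0,2),round((c[i][1]+.5)/S-.5+v0,2),round(st[i,4]/S/S,1)) for i in range(1,n) if amin<st[i,4]/S/S<amax]
E
python3 - <<'E'
from h import *
f=grab('top')
B={'ch':(162,168,232,240),'A':(352,155,402,215),'B':(265,208,319,270)}
C=cloud(f); ims=[]
for k,b in B.items():
    u0,v0,u1,v1=b
    ims.append(cv2.resize(f['img'][v0:v1,u0:u1],(265,int(265*(v1-v0)/(u1-u0))),interpolation=cv2.INTER_CUBIC))
    P=C[v0:v1,u0:u1].reshape(-1,3); br=f['img'][v0:v1,u0:u1].min(2).ravel()>150
    q=P[br]; print(k,'bright z pct',np.round(np.percentile(q[:,2],[5,25,50,75,95]),4))
    for t in (90,120): print(t,blobs(f,b,t,2,200))
H=max(i.shape[0] for i in ims); o=np.zeros((H,795,3),np.uint8)
for j,i in enumerate(ims): o[:i.shape[0],265*j:265*j+265]=i
cv2.imwrite('pics/m1.png',o[:,:,::-1])
E
```

```text
Traceback (most recent call last):
  File "h.py", line 18, in cloud
    d=rays(f,np.c_[u.ravel(),v.ravel()]); return (np.array(f['origin'])+d*f['range_z'].reshape(-1,1)).reshape(h,w,3)
  File "h.py", line 13, in rays
    return d@np.array(f['rotation']).T
           ~^~~~~~~~~~~~~~~~~~~~~~~~~~
ValueError: matmul: Input operand 1 has a mismatch in its core dimension 0, with gufunc signature (n?,k),(k,m?)->(n?,m?) (size 4 is different from 3)
```

```bash
sed -i "s/return d@np.array(f\['rotation'\]).T/return Rot(f['rotation']).apply(d)/; 2i from scipy.spatial.transform import Rotation\ndef Rot(q): return Rotation.from_quat(np.roll(q,-1))" h.py
python3 - <<'E'
from h import *
f=grab('top')
B={'ch':(162,168,232,240),'A':(352,155,402,215),'B':(265,208,319,270)}
C=cloud(f); ims=[]
for k,b in B.items():
    u0,v0,u1,v1=b
    ims.append(cv2.resize(f['img'][v0:v1,u0:u1],(265,int(265*(v1-v0)/(u1-u0))),interpolation=cv2.INTER_CUBIC))
    P=C[v0:v1,u0:u1].reshape(-1,3); br=f['img'][v0:v1,u0:u1].min(2).ravel()>150
    q=P[br]; print(k,'bright z pct',np.round(np.percentile(q[:,2],[5,25,50,75,95]),4))
    z=np.median(q[:,2])
    for t in (90,120,140):
        for u,v,a in blobs(f,b,t,1.5,200): print(t,u,v,a,np.round(onplane(f,[u,v],z)[0],4))
H=max(i.shape[0] for i in ims); o=np.zeros((H,795,3),np.uint8)
for j,i in enumerate(ims): o[:i.shape[0],265*j:265*j+265]=i
cv2.imwrite('pics/m1.png',o[:,:,::-1])
E
```

```text
ch bright z pct [0.0711 0.0737 0.0751 0.0764 0.0784]
90 184.24 183.78 2.3 [0.5872 0.2347 0.0751]
90 209.76 186.74 2.1 [0.5775 0.1671 0.0751]
90 193.64 202.66 112.4 [0.5353 0.2085 0.0751]
90 217.21 206.59 1.6 [0.5234 0.1468 0.0751]
90 216.23 212.75 2.3 [0.507  0.1492 0.0751]
90 215.28 218.8 4.2 [0.4911 0.1514 0.0751]
90 190.95 220.03 2.9 [0.4892 0.2143 0.0751]
90 203.79 231.53 1.9 [0.4584 0.1805 0.0751]
120 184.29 183.78 3.6 [0.5872 0.2346 0.0751]
120 209.71 186.78 3.5 [0.5774 0.1673 0.0751]
120 190.92 220.02 4.4 [0.4893 0.2144 0.0751]
140 184.29 183.76 4.7 [0.5873 0.2346 0.0751]
140 209.69 186.77 4.9 [0.5774 0.1673 0.0751]
140 190.93 220.04 5.6 [0.4892 0.2143 0.0751]
A bright z pct [0.0016 0.0038 0.0052 0.0065 0.0087]
90 366.37 168.16 12.6 [ 0.6431 -0.2638  0.0052]
90 390.17 170.75 13.1 [ 0.6339 -0.3308  0.0052]
90 379.53 183.01 158.8 [ 0.5984 -0.2977  0.0052]
90 376.44 201.28 13.9 [ 0.5457 -0.2849  0.0052]
120 366.33 168.12 15.6 [ 0.6432 -0.2637  0.0052]
120 390.18 170.69 15.6 [ 0.6341 -0.3309  0.0052]
120 379.49 182.99 171.2 [ 0.5985 -0.2976  0.0052]
120 376.4 201.24 16.4 [ 0.5458 
[... 294 characters left out ...]
8 -0.0725  0.0056]
90 276.34 223.56 13.4 [ 0.4888 -0.0053  0.0056]
90 291.51 237.54 118.1 [ 0.4491 -0.0458  0.0056]
90 306.1 253.97 15.8 [ 0.4034 -0.0838  0.0056]
90 281.18 257.45 16.0 [ 0.3955 -0.0164  0.0056]
120 300.71 220.13 16.5 [ 0.4969 -0.0724  0.0056]
120 276.3 223.54 16.0 [ 0.4889 -0.0052  0.0056]
120 291.48 237.52 130.8 [ 0.4492 -0.0457  0.0056]
120 306.07 253.95 18.8 [ 0.4035 -0.0837  0.0056]
120 281.12 257.42 18.6 [ 0.3956 -0.0162  0.0056]
140 300.7 220.11 18.5 [ 0.497  -0.0724  0.0056]
140 276.29 223.53 17.8 [ 0.4889 -0.0051  0.0056]
140 291.46 237.52 139.2 [ 0.4492 -0.0456  0.0056]
140 306.05 253.96 20.5 [ 0.4034 -0.0837  0.0056]
140 281.11 257.42 20.8 [ 0.3956 -0.0162  0.0056]
```

View pics/m1.png

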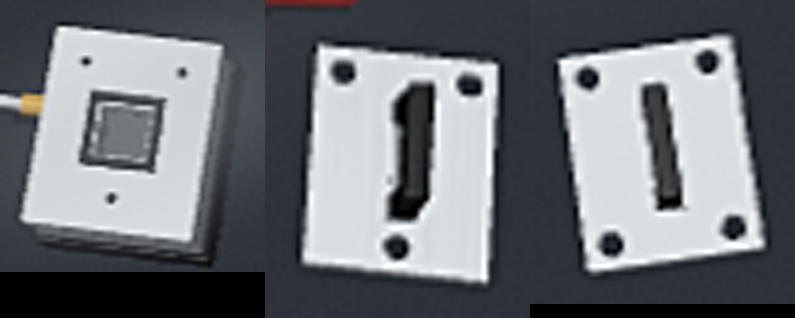

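A, at (377,185), is the three-hole cover: its centre is about (0.592,-0.291) and its yaw about -7.6°. The chamber's yaw is about -8.2°, with its top at z of about 0.075. Next I'll work out the approach move.

```bash
cat >> h.py <<'E'
def go(p,yaw):  # yaw of part x; tool y must be along +-part y
    s=manip.state(); R=Rot(s['tool_rot']); M=R.as_matrix()
    sh=R.inv().apply(np.array(p)-s['tool_pos'])*1000
    ty=np.arctan2(M[1,1],M[0,1])
    turns=[-((yaw+np.pi/2*k-ty+np.pi)%(2*np.pi)-np.pi) for k in (1,-1)]
    print('t',round(s['time'],2),'pos',s['tool_pos'].round(4),'toolx',M[:,0].round(4),'yaw',np.degrees(ty).round(2),'F',s['contact_force'].round(2),'T',s['ft_torque'].round(3),'w',round(s['gripper_width'],3),'j6',s['joint_pos'][5].round(2))
    print('shift mm',sh.round(1),'turns',np.round(turns,4))
E
python3 -c "
from h import *
go([.592,-.291,.12],np.radians(-7.6))"
```

```text
t 0.2 pos [ 0.2252 -0.5826  0.2305] toolx [-3.0e-04  1.2e-03 -1.0e+00] yaw -68.87 F [ 0.2  -0.26  0.56] T [0.013 0.063 0.031] w 1.001 j6 -0.12
shift mm [ 110.8 -139.6 -447.2] turns [-2.6402  0.5014]
```

play_rows:
  plan:
    - [20,-18,-56,0.07,-1]
    - [40,-36,-112,0.14,-1]
    - [50,-54,-168,0.21,-1]
    - [60,-72,-224,0.28,-1]
    - [70,-90,-280,0.35,-1]
    - [80,-106,-336,0.42,-1]
    - [95,-123,-392,0.5,-1]
    - [110.8,-139.6,-447.2,0.501,-1]

```text
time: 1.2
tool_pos: [0.5935, -0.2902, 0.1201]
tool_rot: [-0.047, 0.706, -0.047, -0.705]
contact_force: [1.0, -0.5, 0.7]
gripper_width: 1.003
```

```bash
python3 -c "
from h import *
grab('scene','s2.png')
go([.592,-.291,.035],np.radians(-7.6))"
```

```text
t 1.25 pos [ 0.5967 -0.2846  0.1173] toolx [ 9.0e-04  5.1e-03 -1.0e+00] yaw -97.32 F [-2.41  3.74 -1.89] T [0.22  0.014 0.043] w 0.997 j6 1.14
shift mm [82.2  7.4  3.9] turns [-3.1368  0.0048]
```

play_rows:
  plan:
    - [0,0,0,0,-1]
    - [0,0,0,0,-1]
    - [0,0,0,0,-1]

```text
time: 1.62
tool_pos: [0.5915, -0.2927, 0.1212]
tool_rot: [-0.047, 0.706, -0.048, -0.705]
contact_force: [-0.3, 0.1, 0.1]
gripper_width: 1.002
```

```bash
python3 -c "
from h import *
grab('scene','s2.png')
go([.592,-.291,.018],np.radians(-7.6))"
```

```text
t 1.68 pos [ 0.5916 -0.2927  0.1212] toolx [ 8.e-04 -6.e-04 -1.e+00] yaw -97.68 F [ 0.31 -0.29  0.38] T [-0.017  0.018  0.031] w 0.998 j6 1.13
shift mm [ 1.032e+02 -1.800e+00 -1.000e-01] turns [ 3.1402e+00 -1.4000e-03]
```

View pics/s2.png

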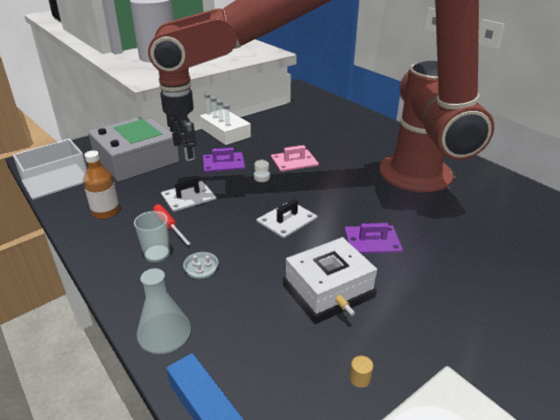

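The gripper stands over the cover at (187,150) in the scene view. I'll descend, then grip.

play_rows:
  plan:
    - [25,-1.8,0,0,-1]
    - [50,-1.8,0,0,-1]
    - [75,-1.8,0,0,-1]
    - [92,-1.8,0,0,-1]
    - [102,-1.8,0,0,-1]
    - [102,-1.8,0,0,-1]
    - [102,-1.8,0,0,-1]

```text
time: 2.55
tool_pos: [0.5931, -0.2902, 0.0197]
tool_rot: [-0.046, 0.706, -0.047, -0.705]
contact_force: [0.4, 0.1, -0.2]
gripper_width: 0.998
```

play_rows:
  plan:
    - [0,0,0,0,1]
    - [0,0,0,0,1]
    - [0,0,0,0,1]
    - [0,0,0,0,1]
    - [0,0,0,0,1]
    - [0,0,0,0,1]
    - [0,0,0,0,1]
    - [0,0,0,0,1]

```text
time: 3.55
tool_pos: [0.5926, -0.29, 0.0189]
tool_rot: [-0.047, 0.706, -0.047, -0.705]
contact_force: [0.1, -1.7, 2.2]
gripper_width: 0.152
```

```bash
python3 -c "
from h import *
grab('scene','s3.png')
go([.592,-.291,.018],np.radians(-7.6))"
```

```text
t 3.6 pos [ 0.5926 -0.29    0.0189] toolx [ 6.e-04 -5.e-04 -1.e+00] yaw -97.57 F [-0.17 -1.52  3.37] T [-0.154  0.026  0.039] w 0.152 j6 1.14
shift mm [0.9 1.1 0.5] turns [-3.1412e+00  4.0000e-04]
```

play_rows:
  plan:
    - [-8,0,0,0,1]
    - [-24,0,0,0,1]
    - [-48,0,0,0,1]
    - [-74,0,0,0,1]
    - [-100,0,0,0,1]
    - [-122,0,0,0,1]
    - [-140,0,0,0,1]
    - [-140,0,0,0,1]

```text
time: 4.6
tool_pos: [0.5933, -0.2903, 0.1608]
tool_rot: [-0.046, 0.707, -0.047, -0.704]
contact_force: [0.0, 0.5, -3.4]
gripper_width: 0.15
```

```bash
python3 -c "
from h import *
grab('scene','s3.png')
go([.5358,.2076,.16],np.radians(-8.2))"
```

```text
t 4.65 pos [ 0.5925 -0.2898  0.159 ] toolx [ 8.e-04 -4.e-04 -1.e+00] yaw -97.57 F [-0.5  -0.7  -3.78] T [ 0.038 -0.018 -0.015] w 0.151 j6 1.14
shift mm [  -1.2 -485.6  121.8] turns [-3.1307  0.0109]
```

View pics/s3.png

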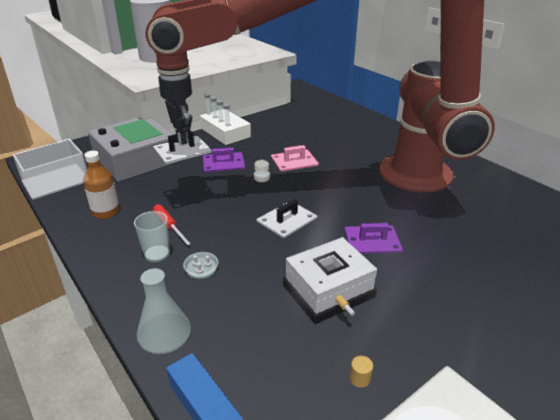

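The cover is held level at (182,150), and the bench is otherwise unchanged. Carrying it over in two stages.

play_rows:
  plan:
    - [-1,-12,3,0,1]
    - [-1,-36,9,0,1]
    - [-1,-72,18,0,1]
    - [-1,-112,28,0,1]
    - [-1,-152,38,0,1]
    - [-1,-192,48,0,1]
    - [-1,-232,58,0,1]
    - [-1,-270,68,0,1]

```text
time: 5.65
tool_pos: [0.559, -0.0101, 0.1587]
tool_rot: [0.047, -0.705, 0.046, 0.706]
contact_force: [0.9, -0.6, -3.4]
gripper_width: 0.151
```

play_rows:
  plan:
    - [0,-40,10,0.004,1]
    - [0,-80,20,0.006,1]
    - [0,-118,29,0.008,1]
    - [0,-152,38,0.01,1]
    - [0,-182,46,0.011,1]
    - [0,-204,52,0.011,1]
    - [0,-215.6,53.8,0.011,1]
    - [0,-215.6,53.8,0.011,1]

```text
time: 6.65
tool_pos: [0.5348, 0.2084, 0.1591]
tool_rot: [0.05, -0.705, 0.05, 0.706]
contact_force: [0.3, -0.6, -3.2]
gripper_width: 0.155
```

play_rows:
  plan:
    - [0,0,0,0,1]
    - [0,0,0,0,1]

```text
time: 6.9
tool_pos: [0.5357, 0.2069, 0.1595]
tool_rot: [0.051, -0.705, 0.051, 0.705]
contact_force: [0.2, 0.5, -2.9]
gripper_width: 0.15
```

```bash
python3 -c "
from h import *
f=grab('scene','s4.png'); t=grab('top','t4.png')
cv2.imwrite('pics/m4.png',np.hstack([cv2.resize(f['img'][170:330,250:400],(400,426)),cv2.resize(t['img'][120:280,120:270],(400,426))])[:,:,::-1])
go([.5358,.2076,.13],np.radians(-8.2))"
```

```text
t 7.0 pos [0.5358 0.207  0.1595] toolx [-0.e+00 -1.e-04 -1.e+00] yaw -98.27 F [ 0.28 -0.55 -3.32] T [-0.035 -0.006  0.03 ] w 0.149 j6 1.95
shift mm [29.5 -0.6  0. ] turns [ 3.1404e+00 -1.1000e-03]
```

View pics/m4.png

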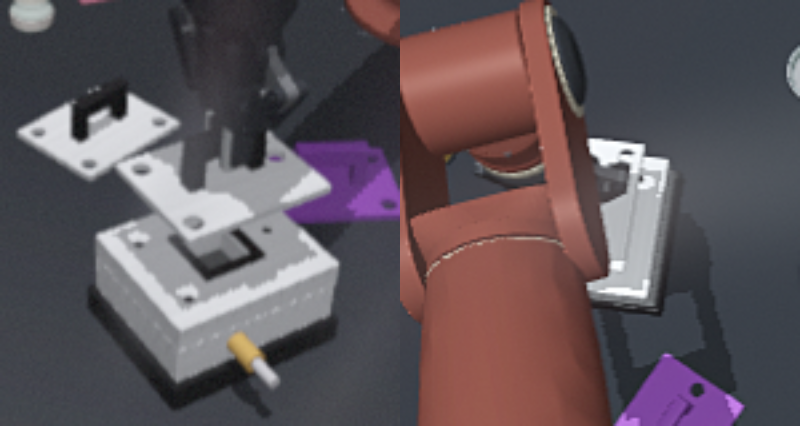

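The crops show the cover over the chamber with no obvious twist. The near holes are at (142,168) and (193,222), and their threads are below at (138,243) and (190,293). I'll measure the offset in the scene view.

```bash
cat > meas.py <<'E'
from h import *
def cover(f,zu):
    C=cloud(f); img=f['img'].astype(int)
    m=(abs(C[...,2]-zu-.006)<.010)&(abs(C[...,0]-.536)<.1)&(abs(C[...,1]-.207)<.1)&(img.min(2)>105)&((img.max(2)-img.min(2))<40)
    m=cv2.morphologyEx(m.astype(np.uint8),cv2.MORPH_OPEN,np.ones((3,3)))
    n,l,st,c=cv2.connectedComponentsWithStats(m); 
    keep=[i for i in range(1,n) if st[i,4]>80]; m=np.isin(l,keep)
    P=C[m]; z=np.median(P[:,2]); A=np.c_[P-P.mean(0)]; pl=np.linalg.lstsq(np.c_[A[:,:2],np.ones(len(A))],A[:,2],rcond=None)[0]
    v,u=np.nonzero(m); X=onplane(f,np.c_[u,v],z)[:,:2]
    (cx,cy),(w,h),a=cv2.minAreaRect((X*1000).astype(np.float32))
    print('cover top z',z.round(4),'tilt deg',np.degrees(pl[:2]).round(2),'centre',round(cx,1),round(cy,1),'size',round(w,1),round(h,1),'ang',round(a,2),'npx',m.sum())
    return m
def fit(W):  # W: hole0,1,2 in world xy
    L=np.array([[.047,.034],[.047,-.034],[-.047,0]]); M=cv2.estimateAffinePartial2D(L,np.array(W)[:,:2])[0]
    yaw=np.arctan2(M[1,0],M[0,0]); print('centre',(M[:,2]*1000).round(1),'yaw',np.degrees(yaw).round(2),'scale',np.hypot(M[0,0],M[1,0]).round(3))
    return M[:,2],yaw
E
python3 - <<'E'
from meas import *
f=grab('scene'); s0=dict(f); s0['img']=cv2.imread('pics/scene0.png')[:,:,::-1].copy()
for t in (110,140):
    for u,v,a in blobs(s0,(285,238,378,298),t,1.2,40): print('thr',t,u,v,a,onplane(f,[u,v],.0751)[0].round(4))
t0=grab('top')
fit(onplane(t0,[[184.29,183.78],[209.7,186.77],[190.93,220.03]],.0751))
print(np.median(cloud(f)[270:278,320:324,2]))
m=cover(f,.1415)
b=(285,215,378,262)
for t in (80,100,120):
    for u,v,a in blobs(f,b,t,4,60): print('hole',t,u,v,a,onplane(f,[u,v],.1475)[0].round(4))
from h import *
C=cv2.resize(f['img'][200:310,280:390],(600,600),interpolation=cv2.INTER_CUBIC)[:,:,::-1]
cv2.imwrite('pics/z5.png',C)
E
```

```text
thr 110 366.01 242.31 1.3 [0.4286 0.2017 0.0751]
thr 110 354.82 245.28 2.2 [0.4546 0.1943 0.0751]
thr 110 363.57 247.07 8.8 [0.4443 0.2097 0.0751]
thr 110 369.52 247.59 1.3 [0.4356 0.2186 0.0751]
thr 110 349.64 255.89 1.6 [0.4875 0.2122 0.0751]
thr 110 301.57 261.24 1.3 [0.5759 0.165  0.0751]
thr 110 320.4 281.84 2.4 [0.5858 0.2327 0.0751]
thr 140 349.64 255.87 3.8 [0.4875 0.2122 0.0751]
thr 140 301.51 261.27 3.6 [0.5761 0.165  0.0751]
thr 140 372.59 272.13 2.4 [0.4865 0.2749 0.0751]
thr 140 320.38 281.83 4.8 [0.5858 0.2327 0.0751]
thr 140 343.14 285.01 1.2 [0.5574 0.2656 0.0751]
thr 140 331.19 289.94 1.4 [0.5844 0.2614 0.0751]
thr 140 325.28 292.6 1.5 [0.5978 0.2599 0.0751]
thr 140 319.46 294.78 1.6 [0.6102 0.2575 0.0751]
centre [535.8 207.6] yaw -8.23 scale 1.0
0.07751801557960591
cover top z 0.1484 tilt deg [-0.36 -0.33] centre 539.1 210.3 size 101.5 124.5 ang 81.5 npx 1566
hole 80 340.42 258.83 23.4 [0.5719 0.2652 0.1475]
hole 80 315.77 260.05 9.6 [0.6091 0.2407 0.1475]
hole 100 340.29 258.71 28.5 [0.5719 0.2648 0.1475]
hole 100 315.7 259.79 15.8 [0.6087 0.2401 0.1475]
hole 120 352.84 229.08 7.9 [0.4913 0.2158 0.1475]
hole 120 302.63 233.94 6.2 [0.5787 0.1681 0.1475]
hole 120 349.6 256.0 6.0 [0.5534 0.2697 0.1475]
hole 120 340.13 258.58 34.9 [0.5719 0.2644 0.1475]
hole 120 315.71 259.62 21.5 [0.6084 0.2398 0.1475]
```

View pics/z5.png

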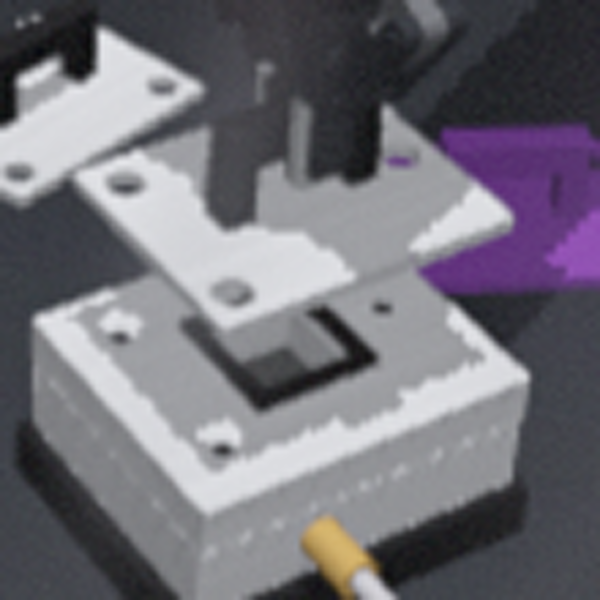

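Thread and hole picks in the scene crop: holes at (235,293), (127,182) and (403,156), threads at (223,447), (121,334) and (381,306). Computing the relative pose from this one view, so its calibration bias cancels.

```bash
python3 - <<'E'
from meas import *
f=grab('scene')
print('threads'); fit(onplane(f,[[320.38,281.83],[301.53,261.26],[349.64,255.88]],.0755))
uv=np.array([[235,293],[127,182],[403,156]])*110/600+[280,200]-.4
for z in (.1475,.1484): print('holes',z); fit(onplane(f,uv,z))
go([.5358,.2076,.123],np.radians(-8.2))
E
```

```text
threads
centre [534.5 205.9] yaw -8.16 scale 1.004
holes 0.1475
centre [534.9 207.4] yaw -8.73 scale 1.007
holes 0.1484
centre [535.7 208.2] yaw -8.73 scale 1.006
t 7.15 pos [0.5357 0.2073 0.1595] toolx [-0. -0. -1.] yaw -98.24 F [-0.47 -0.19 -2.21] T [0.004 0.025 0.022] w 0.152 j6 1.95
shift mm [36.5 -0.3 -0. ] turns [ 3.1409e+00 -7.0000e-04]
```

play_rows:
  plan:
    - [8,0,0,0,1]
    - [20,0,0,0,1]
    - [32,0,0,0,1]
    - [42,0,0,0,1]
    - [48,0,0,0,1]
    - [48,0,0,0,1]
    - [48,0,0,0,1]
    - [48,0,0,0,1]

```text
time: 8.15
tool_pos: [0.5361, 0.2078, 0.1122]
tool_rot: [-0.051, 0.706, -0.05, -0.705]
contact_force: [0.7, 0.4, -3.8]
gripper_width: 0.154
```

```bash
python3 - <<'E'
from meas import *
F=[]
for i in range(8): f=grab('scene'); F.append(manip.state()['contact_force'])
print('F mean',np.mean(F,0).round(2),'sd',np.std(F,0).round(2))
go([.5358,.2076,.098],np.radians(-8.2))
cover(f,.0935)
cv2.imwrite('pics/z6.png',cv2.resize(f['img'][220:300,285:385],(800,600)[:1]+(640,),interpolation=cv2.INTER_CUBIC)[:600,:,::-1])
E
```

```text
F mean [ 0.14  0.11 -3.05] sd [0.44 0.42 0.56]
t 8.55 pos [0.5356 0.2077 0.1116] toolx [ 1.e-04  1.e-04 -1.e+00] yaw -98.2 F [ 0.72  0.8  -3.52] T [ 0.022  0.005 -0.038] w 0.15 j6 1.95
shift mm [13.6  0.1 -0.2] turns [ 3.1416 -0.    ]
cover top z 0.1004 tilt deg [-0.34 -0.32] centre 538.8 210.7 size 101.2 124.4 ang 81.55 npx 1545
```

View pics/z6.png

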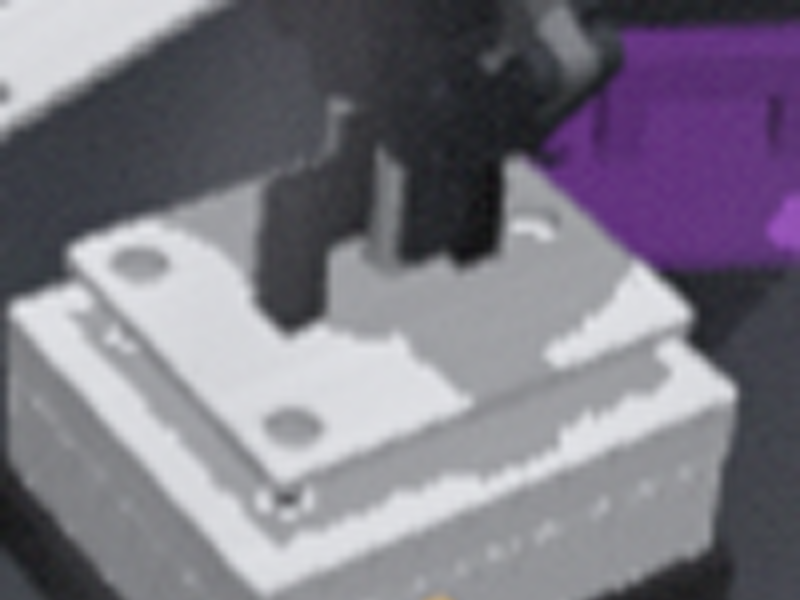

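Holes in this crop are at (295,426), (139,263) and (535,222). The gap to the chamber top is even.

```bash
python3 - <<'E'
from meas import *
f=grab('scene')
T=[[320.38,281.83],[301.53,261.26],[349.64,255.88]]
for z in (.0751,.0775): print('threads',z); fit(onplane(f,T,z))
uv=np.array([[295,426],[139,263],[535,222]])/8+[285,220]-.44
for z in (.0996,.1004): print('holes',z); fit(onplane(f,uv,z))
E
```

```text
threads 0.0751
centre [534.2 205.5] yaw -8.16 scale 1.004
threads 0.0775
centre [536.2 207.5] yaw -8.16 scale 1.0
holes 0.0996
centre [534.9 207.5] yaw -8.49 scale 1.007
holes 0.1004
centre [535.6 208.2] yaw -8.49 scale 1.006
```

play_rows:
  plan:
    - [3,0,0,0,1]
    - [6,0,0,0,1]
    - [8,0,0,0,1]
    - [9,0,0,0,1]
    - [9,0,0,0,1]
    - [9,0,0,0,1]

```text
time: 9.35
tool_pos: [0.5357, 0.2077, 0.1026]
tool_rot: [-0.051, 0.705, -0.051, -0.705]
contact_force: [0.1, 0.1, -2.5]
gripper_width: 0.15
```

```bash
cat > fz.py <<'E'
from h import *
F=[];T=[]
for i in range(8): manip.grab_frame('scene'); s=manip.state(); F.append(s['contact_force']); T.append(s['ft_torque'])
print('F',np.mean(F,0).round(2),'T',np.mean(T,0).round(3)); go([.5358,.2076,.098],np.radians(-8.2))
E
python3 fz.py
```

```text
F [ 0.26 -0.09 -3.33] T [0.003 0.005 0.01 ]
t 9.75 pos [0.5356 0.2077 0.1025] toolx [ 0. -0. -1.] yaw -98.21 F [-0.3  -0.31 -2.52] T [-0.026 -0.014 -0.027] w 0.152 j6 1.95
shift mm [ 4.5  0.  -0.2] turns [ 3.1415e+00 -1.0000e-04]
```

play_rows:
  plan:
    - [0.5,0,0,0,1]
    - [1,0,0,0,1]
    - [1.5,0,0,0,1]
    - [2,0,0,0,1]
    - [2,0,0,0,1]

```text
time: 10.38
tool_pos: [0.5356, 0.2077, 0.1004]
tool_rot: [0.051, -0.705, 0.051, 0.705]
contact_force: [0.0, -0.1, -3.2]
gripper_width: 0.153
```

```bash
python3 fz.py
```

```text
F [ 0.11  0.3  -2.88] T [-0.008  0.009  0.006]
t 10.78 pos [0.5356 0.2077 0.1005] toolx [ 0. -0. -1.] yaw -98.21 F [ 0.51  0.1  -2.57] T [-0.026  0.073  0.032] w 0.153 j6 1.95
shift mm [ 2.5  0.  -0.2] turns [ 3.1415e+00 -1.0000e-04]
```

play_rows:
  plan:
    - [0.5,0,0,0,1]
    - [1,0,0,0,1]
    - [1,0,0,0,1]

```text
time: 11.15
tool_pos: [0.5356, 0.2077, 0.0994]
tool_rot: [0.051, -0.705, 0.051, 0.705]
contact_force: [0.1, -0.1, -3.6]
gripper_width: 0.155
```

```bash
python3 fz.py
```

```text
F [ 0.03  0.17 -3.33] T [ 0.011 -0.003 -0.021]
t 11.55 pos [0.5356 0.2077 0.0995] toolx [ 0.  0. -1.] yaw -98.2 F [-0.38  0.   -3.59] T [-0.03   0.008 -0.002] w 0.15 j6 1.95
shift mm [ 1.5  0.1 -0.2] turns [ 3.1415e+00 -1.0000e-04]
```

play_rows:
  plan:
    - [0.5,0,0,0,1]
    - [1,0,0,0,1]
    - [1,0,0,0,1]

```text
time: 11.92
tool_pos: [0.5357, 0.2077, 0.0987]
tool_rot: [-0.051, 0.705, -0.051, -0.705]
contact_force: [-0.2, -0.1, -1.8]
gripper_width: 0.154
```

```bash
python3 fz.py
```

```text
F [-0.49  0.13 -1.57] T [-0.023  0.057 -0.013]
t 12.32 pos [0.5357 0.2077 0.0986] toolx [ 2.e-04  1.e-04 -1.e+00] yaw -98.21 F [-0.17  0.06 -1.8 ] T [-0.013  0.002 -0.04 ] w 0.151 j6 1.95
shift mm [ 0.6  0.1 -0.1] turns [ 3.1415e+00 -1.0000e-04]
```

Contact is felt, at +1.6 N against a baseline of about -3.15 N. I'll press a hair further to confirm the spring response.

play_rows:
  plan:
    - [0.5,0,0,0,1]
    - [0.8,0,0,0,1]
    - [0.8,0,0,0,1]

```text
time: 12.7
tool_pos: [0.5357, 0.2077, 0.0979]
tool_rot: [-0.051, 0.705, -0.051, -0.705]
contact_force: [-0.6, 0.3, -0.5]
gripper_width: 0.15
```

```bash
python3 fz.py; python3 - <<'E'
from meas import *
f=grab('scene'); t=grab('top')
print('contact'); m=cover(f,.080)
a=cv2.resize(f['img'][225:300,285:385],(800,600),interpolation=cv2.INTER_CUBIC)
cv2.imwrite('pics/z7.png',a[:,:,::-1])
E
```

```text
F [-0.25 -0.06 -0.65] T [-0.009  0.042  0.016]
t 13.1 pos [0.5357 0.2077 0.0978] toolx [ 2.e-04  1.e-04 -1.e+00] yaw -98.2 F [-0.62 -0.06 -0.59] T [ 0.027 -0.001 -0.008] w 0.154 j6 1.95
shift mm [-0.2  0.1 -0.1] turns [ 3.1415e+00 -1.0000e-04]
contact
cover top z 0.0862 tilt deg [-1.07 -0.6 ] centre 544.5 215.2 size 116.0 138.7 ang 82.05 npx 1880
```

View pics/z7.png

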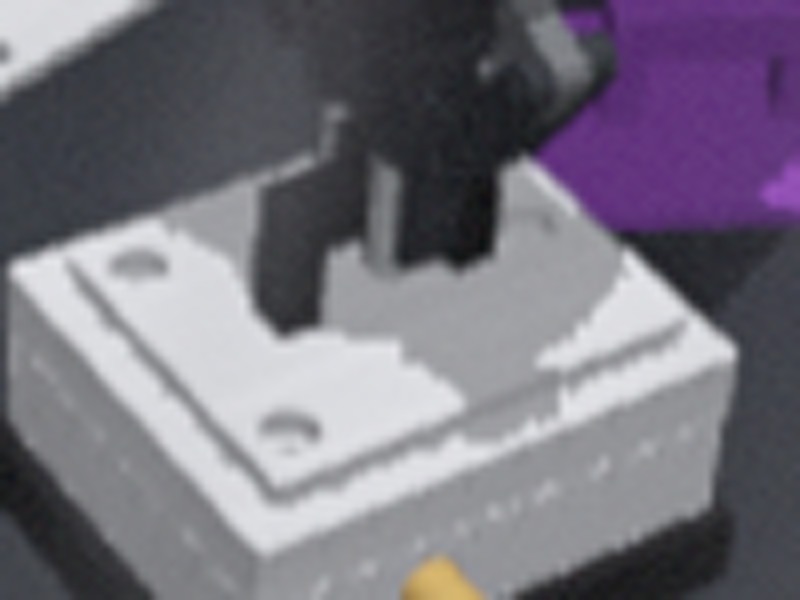

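Force +2.5 N, rising 1.2 N/mm: that is the seal spring. The crop shows holes at (290,430) and (139,264), with a thin even gap. At this known height, about 9.8 mm from the plate's top face to the flat top, I can check the alignment.

```bash
python3 - <<'E'
from meas import *
f=grab('scene')
T=np.array([[320.38,281.83],[301.53,261.26],[349.64,255.88]])
H=np.array([[290,430],[139,264]])/8+[285,225]-.44
B=np.array([[320.7+0,0]])
for z in (.0751,.0765):
    t=onplane(f,T,z); h=onplane(f,H,z+.0098)
    print('hole-thread mm',((h-t[:2])*1000).round(1)[:,:2])
# plate corners from crop (top face): front (280,487) ; chamber front corner (262,553) 
q=np.array([[280,487],[262,553]])/8+[285,225]-.44
print('plate corner',onplane(f,q[0],.0849),'chamber corner',onplane(f,q[1],.0751))
# chamber body edges expected from thread fit
c,y=fit(onplane(f,T,.0751))
R=np.array([[np.cos(y),-np.sin(y)],[np.sin(y),np.cos(y)]])
print('exp chamber corner',c+R@[.07,.058],'exp plate corner',c+R@[.06,.048])
E
```

```text
hole-thread mm [[ 0.3  0.7]
 [-0.4  0.4]]
hole-thread mm [[ 0.3  0.8]
 [-0.3  0.4]]
plate corner [[0.60076852 0.24643328 0.0849    ]] chamber corner [[0.61141845 0.25291421 0.0751    ]]
centre [534.2 205.5] yaw -8.16 scale 1.004
exp chamber corner [0.61170807 0.25302152] exp plate corner [0.60039054 0.24454134]
```

Hole-to-thread error is under 1 mm (about +0.6 mm in y), so I'll raise 16.2 mm with a small y correction.

play_rows:
  plan:
    - [-2,0,0,0,1]
    - [-6,0.6,0,0,1]
    - [-10,0.6,0,0,1]
    - [-14,0.6,0,0,1]
    - [-16.2,0.6,0,0,1]
    - [-16.2,0.6,0,0,1]
    - [-16.2,0.6,0,0,1]
    - [-16.2,0.6,0,0,1]

```text
time: 14.25
tool_pos: [0.5354, 0.207, 0.1137]
tool_rot: [0.051, -0.705, 0.051, 0.705]
contact_force: [-0.5, 0.4, -3.9]
gripper_width: 0.152
```

```bash
python3 fz.py; python3 - <<'E'
from meas import *
f=grab('scene'); cover(f,.096)
print('vel',abs(manip.state()['joint_vel']).max())
cv2.imwrite('pics/z8.png',cv2.resize(f['img'][220:295,285:385],(800,600),interpolation=cv2.INTER_CUBIC)[:,:,::-1])
E
```

```text
F [-0.01 -0.   -3.29] T [-0.018 -0.001 -0.001]
t 14.65 pos [0.5355 0.2071 0.1139] toolx [-1.e-04 -0.e+00 -1.e+00] yaw -98.2 F [-0.47  0.11 -3.06] T [-0.031 -0.001 -0.05 ] w 0.153 j6 1.95
shift mm [15.9 -0.5 -0.2] turns [ 3.1415e+00 -1.0000e-04]
cover top z 0.1026 tilt deg [-0.37 -0.47] centre 538.7 210.1 size 101.3 124.1 ang 81.72 npx 1548
vel 0.0019108794582956196
```

View pics/z8.png

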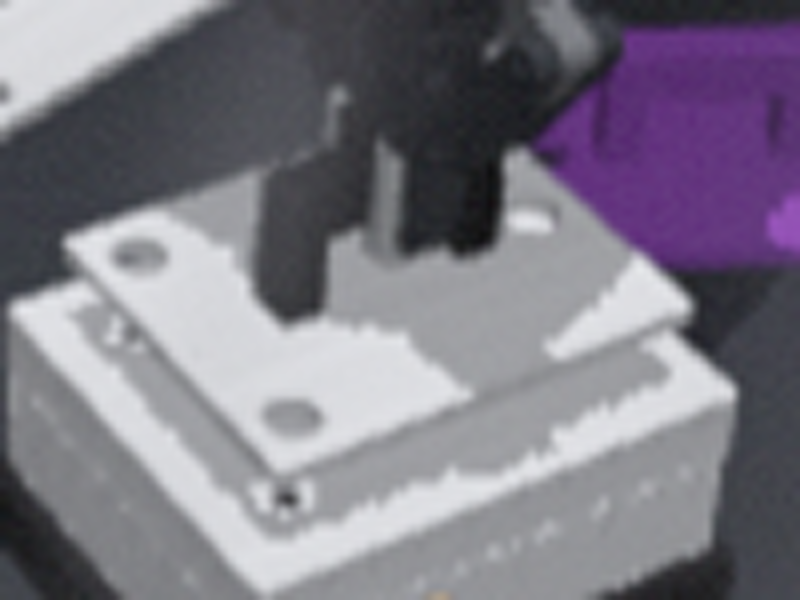

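The cover hangs level above the seal, its holes at (292,417), (139,256) and (535,217). One last numeric check, and I'll hand in if it is within 1.7 mm.

```bash
python3 - <<'E'
from meas import *
f=grab('scene')
T=np.array([[320.38,281.83],[301.53,261.26],[349.64,255.88]])
H=np.array([[292,417],[139,256],[535,217]])/8+[285,220]-.44
d=(onplane(f,H,.0758+.0259)-onplane(f,T,.0758))[:,:2]*1000
print(d.round(1),np.linalg.norm(d.mean(0)).round(2))
if np.linalg.norm(d,axis=1).max()<2.5 and np.linalg.norm(d.mean(0))<1.7: print('done',manip.job_done())
E
```

```text
[[ 0.1 -0.1]
 [ 0.5  0.6]
 [ 0.5  2.4]] 1.03
the job is handed in; nothing more can be done
done None
```

I gripped the three-hole cover by its handle and turned it about 0.6° to match the chamber. I lowered it until I felt the seal, raised it about 15 mm, and handed the job in still holding it.

- **Seal contact:** the force first rose 1.6 N, then to 2.5 N at 1.2 N/mm, about 1 mm into the seal. After the raise it went back to the carried weight.
- **Final pose:** the cover is about 15 mm above the seal's free top and nearly motionless. The tool reads vertical. The camera's depth plane shows about 0.4–0.5° of tilt, much the same as earlier while hanging, which I put down to camera bias.
- **Alignment:** the last scene-camera check put holes 0, 1 and 2 about 0.1, 0.8 and 2.4 mm from their threads, against a clearance of 3.5 mm.
    - **Hole 2:** it is partly hidden and I picked it by eye, so it is the least certain, and it disagrees somewhat with the other two.
    - **From above:** the arm blocked that camera, so I could not confirm the straight-down view directly.
- **Other things on the bench:** nothing else was touched on purpose. I did not measure whether the other items had moved.

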